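Pop and open the tablet reader

TASK

Open the wider of the two tablet readers so that the checked dose cup inside can be reached: press down the release tab at its front until the lid springs up a little, then push the lid all the way back until it rests fully open by itself. Only press and push, grasp nothing: leave the narrower reader shut, and leave the cup inside and the things standing around where they are.

Things in the scene. Friction and masses are not known exactly. Their poses are not given: they have to be found in the camera images.
- wide_reader: WIDE tablet reader (the one to open): low white case with a flat grey lid, fixed to the worktop; 160 mm wide (y), 120 deep (x), lid top 61 mm up. Origin: centre of its underside; -x is its front, towards the robot (yaw to 0.5 rad). A grey hook plate 28 mm wide stands before the case at local x -66 to -62 mm, 66.5 mm high, its nose holding the lid down. Foot plate 176 mm wide, 136 deep, 8 thick.
- wide_reader_tab_press (a point): where to press: top of the release tab, 92 mm in front of the origin, 36.5 mm up. The tab is a ribbed grey paddle 28 mm wide, sticking out forward from 66 to 106 mm before the origin; it rocks on a cross axis 62 mm before the origin, 30.5 mm up: its outer end goes down and the hook plate's top tips up to 9 mm forward.
- wide_reader_tab (a joint): release tab, rad: 0 at rest, 0.28 fully pressed (8 mm down at the press point, about 6 N; 1.5 N to start; then a hard stop). The lid is let go at about 0.14 (4 mm, about 4 N). Springs back when released.
- wide_reader_lid (a joint): lid, rad: 0 shut, about 0.4 lifted by its spring, 1.57 upright, 1.9 fully open at its stop, leaning back. Short of 1.57 it sinks slowly back to 0.4; past about 1.65 it slowly tips on to the stop by itself and stays. Damped; moves with under 2 N at the edge.
- wide_reader_lid_edge (a point): middle of the lid's free front edge (moves with the lid), 105 mm from the hinge line, at mid thickness. The lid is a flat plate 144 mm wide, 105 mm long, 6 mm thick.
- wide_reader_hinge (a point): middle of the lid's hinge line, 50 mm behind the reader's origin and 58 mm above the worktop; the hinge line runs along the reader's y.
- slim_reader: SLIM tablet reader (leave shut): low white case with a flat grey lid, fixed to the worktop; 90 mm wide (y), 120 deep (x), lid top 61 mm up. Origin: centre of its underside; -x is its front, towards the robot (yaw to 0.5 rad). A grey hook plate 20 mm wide stands before the case at local x -66 to -62 mm, 66.5 mm high, its nose holding the lid down. The foot plate is 106 mm wide, 136 deep, 8 thick.
- slim_reader_tab_press (a point): where to press: top of the release tab, 92 mm in front of the origin, 36.5 mm up. The tab is a ribbed grey paddle 20 mm wide, sticking out forward from 66 to 106 mm before the origin; it rocks on a cross axis 62 mm before the origin, 30.5 mm up: its outer end goes down and the hook plate's top tips up to 9 mm forward.
- slim_reader_tab (a joint): release tab, rad: 0 at rest, 0.28 fully pressed (8 mm down at the press point, about 6 N; 1.5 N to start; then a hard stop). The lid is let go at about 0.14 (4 mm, about 4 N). Springs back when released.
- slim_reader_lid (a joint): lid, rad: 0 shut, about 0.4 lifted by its spring, 1.57 upright, 1.9 fully open at its stop, leaning back. Short of 1.57 it sinks slowly back to 0.4; past about 1.65 it slowly tips on to the stop by itself and stays. Damped; moves with under 2 N at the edge.
- slim_reader_lid_edge (a point): middle of the lid's free front edge (moves with the lid), 105 mm from the hinge line, at mid thickness. The lid is a flat plate 74 mm wide, 105 mm long, 6 mm thick.
- slim_reader_hinge (a point): middle of the lid's hinge line, 50 mm behind the reader's origin and 58 mm above the worktop; the hinge line runs along the reader's y.
- reader_cup: paper dose cup, 37 mm across, 29 mm tall, standing inside the wide reader under its lid, 12 mm above the worktop; not to be touched. Origin: centre of its underside
- vial_a: amber vial with tablets, 36 mm across, 84 mm tall, standing between the two readers; a bystander. Origin: centre of its underside
- vial_b: amber vial with tablets, 35 mm across, 82 mm tall, standing at the far left; a bystander. Origin: centre of its underside
- cup_a: small paper dose cup, 37 mm across, 29 mm tall, between the two readers, nearer the robot than the vial; a bystander. Origin: centre of its underside
- cup_b: small paper dose cup, 37 mm across, 29 mm tall, near the front edge, right of the middle; a bystander. Origin: centre of its underside
- tablet_bottle: white tablet bottle, 54 mm across, 88 mm tall, standing at the right; a bystander. Origin: centre of its underside
- spare_cap: loose white vial cap, 37 mm across, 11 mm tall, at the front far left; a bystander. Origin: centre of its underside

How it is judged:
By the outcome, as a careful person would: the job done as asked, in the order asked, and still so for the second after the job is handed in, with the robot touching nothing.
It also fails if it takes over 43 s, if anything falls off the work surface, if the arm or the gripper's body presses on something with over 40 N, if the wrist force passes 120 N, or if a joint passes its speed limit or range.

ROBOT

A 6-joint arm with a two-finger parallel gripper is mounted at the origin on a cart in front of the work surface, level with it; the furniture and walls round the work are solid. World frame = base frame: x ahead of the robot, y to its left, z up, the work surface at z = 0. Lengths are in mm, angles in degrees, forces in N, time in s.
With the tool pointing down it reaches from about 300 to 850 mm from the base axis. Payload 4.2 kg.
Tool frame: the origin (TCP) lies on the centre line of the jaws, within the pads' length; the fingertips stand 11 mm ahead of it and the grasp point (between the pads) lies 8 mm behind it; z points along the fingers, y is the line along which they close (so a half turn about z gives the same grasp; the last joint's range is limited). The gripper opens to 91 mm and grips with 3 to 60 N. Pads are 32 mm wide; open, the fingers measure 118 mm over their backs; the gripper's body (76 mm by 178 mm) begins 60 mm behind the grasp point.
Start: joints at [72.594, 18.312, 89.639, -0, 72.044, -1.146], TCP at [161.005, 552.014, 224.976] pointing down, gripper open.
Joint ranges: [-177.97, 177.97], [-48.28, 115.42], [12.27, 149.76], [-77.06, 257.06], [2.81, 150.46], [-146.56, 146.56]. Speed limits (degrees/s): [147.25, 147.25, 180, 180, 180, 180].

INTERFACE

Orientations are given as [roll, pitch, yaw] about the fixed x, y, z axes, in that order (R = Rz(yaw) Ry(pitch) Rx(roll)).
In Python, from workcell import env, grab_frame, camera_model, models gives the robot as it stands.
- The arm moves only by the shell command python3 -m crank 'ROWS' [FORCE]. ROWS is text: rows parted by semicolons, each of 7 numbers parted by spaces: the closure, from -1 (fully open) to 1 (shut), so that 0 is half open, then the shift along the tool's x, y, z in mm, then the turn, a rotation vector about the tool's x, y, z in degrees. A call has 1 to 10 rows; each row shifts and turns the commanded pose from where the row before left it, along the tool's axes as they then stand; what a row does not reach is not made up. A row lasts 1/8 s, in which the tool goes at most 62.5 mm and 10.7 degrees, less where a joint would pass 70% of its speed; a pose out of reach is approached as far as the arm can. A call is refused whole if a number of a shift passes 62.5 or a number of a turn 10.7, either way. A call with a gripper value outside its range is refused whole. The fingers move at their own pace and stop on an object; FORCE is the grip in N (left out, the last holds). Time passes only in rows, so rows that do not move let the fingers close. It gives the time, the measured TCP pose, the force, the opening and the grip force at its end, in the units of the state.
- env.state(): the state, without advancing time (a new reading comes with each control period).
- grab_frame(name): name is "scene" or "side" or "wrist"; returns the picture (400x640x3 uint8, blue, green, red); there is no depth.
- camera_model(name): a dict with "K" (3x3 intrinsics, pixels), "k1" (the pictures are not rectified: a ray, as slopes to the right and down, at radius r is drawn at 1 + k1 r^2 times it, then the intrinsics apply), "R" (3x3) and "t" (3): a world point X has camera coordinates R X + t; the wrist camera has in their place "mount" (4x4, takes a point from camera to tool coordinates, whose origin is the TCP and whose axes are the flange's). Camera axes: x right, y down, z forward; pixel columns grow to the right and rows downward; lengths in mm; the calibration is good to about 2 mm. A picture is of the moment at which its call begins: read the wrist's pose just before it. camera_model takes no time and is no camera call.
- env.job_done(): hands the job in; it is judged then, once.
Trained networks look in the newest picture that a camera, given by its name, has taken for a name from the list of things; names that differ only in an ending like _2 or _b are one class to them, and where a whole thing is asked for, a point or a joint stands for the part that bears it (a point fixed in the world has none). Each returns a list of dicts, best first, with "p" (0 to 1); they miss things now and then, are a little off and sometimes report something else, mostly with a low value. They report only what shows in the picture. A call takes as long as a camera call.
- models.search_frame(name, camera): "point" ([x, y, z] in mm, in world coordinates, good to about 4 mm: the middle of the surface that is visible of it).
The state is a dict: "time_s": time; "qpos": joint angles; "qvel": joint speeds; "effort": joint torques, N m; "ee_pos": TCP position; "ee_rot": TCP orientation; "force": force on the tool from outside, world axes, zero at the start; "torque": the same for the moment, N m; "gripper_width": finger opening in mm; "gripper_force": force on a finger pad.
Only numpy, scipy, OpenCV 4.12 (cv2) and the standard library are available. Lean on these libraries where they do the work, as an engineer would, in place of code of your own. Each camera call takes 0.05 s, during which the arm holds its last target. There are 200 camera calls.

## Working session

There is one attempt and no reset: what is moved stays moved. The work goes in short steps, Python scripts to look and compute and a shell command to move; the robot and the scene stay as the last step left them, time stands still between calls to the robot, and variables do not carry over. Pictures are saved under pics/ and viewed, at most 13 in all, crops included, and the job is handed in when it is done.

```bash
mkdir -p pics
python3 - <<'E'
from workcell import env, grab_frame, camera_model, models
import cv2,numpy as np
for c in ("scene","side"):
    im=grab_frame(c); cv2.imwrite(f"pics/{c}0.png",im)
    m=camera_model(c); print(c,np.round(m["K"],1).tolist(),m["k1"],np.round(-m["R"].T@m["t"],0))
    for n in ["wide_reader","wide_reader_tab","wide_reader_lid","slim_reader","slim_reader_tab","slim_reader_lid","vial_a","cup_a","tablet_bottle"]:
        print(n,[(np.round(d["point"]).tolist(),round(d["p"],2)) for d in models.search_frame(n,c)][:3])
s=env.state();print(s)
E
```

```text
scene [[515.0, 0.0, 324.7], [0.0, 515.0, 199.5], [0.0, 0.0, 1.0]] -0.07580605865217237 [-212. 1331.  828.]
wide_reader [([605.0, -143.0, 36.0], 0.87), ([498.0, 16.0, 21.0], 0.42)]
wide_reader_tab []
wide_reader_lid [([605.0, -163.0, 64.0], 0.61)]
slim_reader [([515.0, 186.0, 52.0], 0.76)]
slim_reader_tab [([465.0, 137.0, 44.0], 0.59)]
slim_reader_lid [([517.0, 162.0, 61.0], 0.66), ([607.0, -146.0, 36.0], 0.44), ([519.0, 189.0, 57.0], 0.19)]
vial_a [([528.0, 427.0, 54.0], 0.7), ([638.0, 23.0, 53.0], 0.67)]
cup_a [([499.0, 16.0, 21.0], 0.61), ([604.0, -146.0, 33.0], 0.6)]
tablet_bottle [([511.0, -425.0, 50.0], 0.7)]
side [[439.2, 0.0, 320.2], [0.0, 439.2, 205.8], [0.0, 0.0, 1.0]] -0.07086082039713815 [  73. 1114.  764.]
wide_reader [([545.0, -173.0, 51.0], 0.72)]
wide_reader_tab [([498.0, -191.0, 36.0], 0.4), ([508.0, 177.0, 45.0], 0.32)]
wide_reader_lid [([557.0, -202.0, 68.0], 0.78)]
slim_reader [([511.0, 181.0, 45.0], 0.74), ([557.0, -202.0, 67.0], 0.45), ([522.0, 166.0, 64.0], 0.32)]
slim_reader_tab [([448.0, 127.0, 35.0], 0.62), ([558.0, -201.0, 66.0], 0.35)]
slim_reader_lid [([520.0, 167.0, 63.0], 0.84)]
vial_a [([526.0, 427.0, 55.0], 0.79), ([640.0, 24.0, 50.0], 0.56)]
cup_a [([402.0, -24.0, 19.0], 0.51)]
tablet_bottle [([514.0, -422.0, 48.0], 0.57)]
{'time_s': 1.0, 'qpos': array([ 7.25905938e+01,  1.83104545e+01,  8.96391611e+01, -1.88078712e-04,
        7.20435548e+01, -1.14468378e+00]), 'qvel': array([-0.0463656 ,  0.00812697,  0.02205805,  0.04546009,  0.02945381,
       -0.07347128]), 'effort': array([-2.03014565e-04, -4.12361312e+01, -2.32233059e+01,  7.26965186e-02,
        3.78100877e-02,  7.49093374e-06]), 'ee_pos': array([161.03624053, 552.00455659, 224.98933662]), 'ee_rot': array([1.79993175e+02, 3.15326307e-04, 1.63735335e+02]), 'force': array([ 0.26567262, -0.51577767, -0.38786945]), 'torque': array([0.02320875, 0.0336897 , 0.01933664]), 'gripper_force': 0.0, 'gripper_width': 90.6689927519148}
```

View pics/scene0.png

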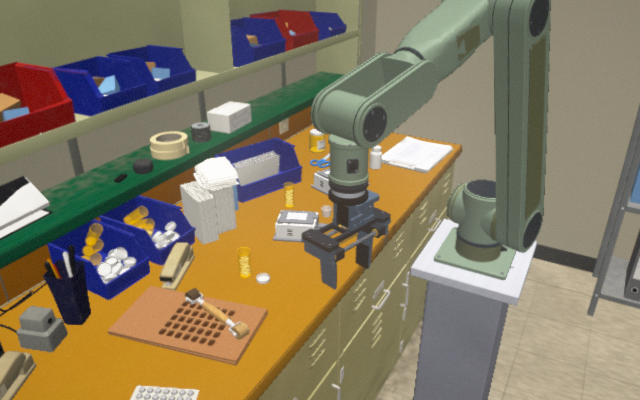

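View pics/side0.png

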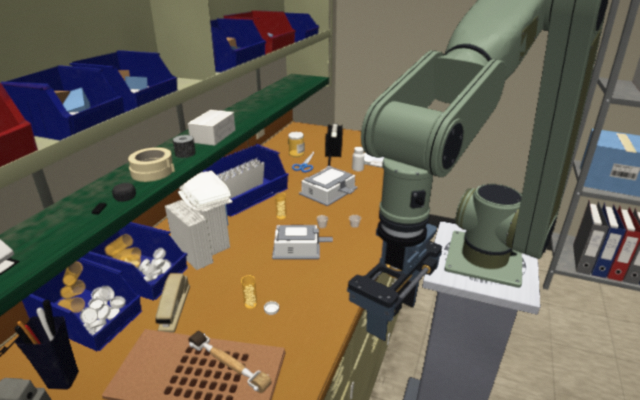

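The wide reader sits at about (300–355, 170–200) in the side view and the slim one at (275–320, 225–260). I'll move above the front of the wide one and look with the wrist camera.

```bash
python3 -m crank '1 -36 -46 -8 0 0 0;1 -36 -46 -8 0 0 0;1 -36 -46 -8 0 0 0;1 -36 -46 -8 0 0 0;1 -36 -46 -8 0 0 0;1 -36 -46 -8 0 0 0;1 -36 -46 -8 0 0 0' && python3 -m crank '1 -36 -46 -5 0 0 0;1 -36 -46 -5 0 0 0;1 -36 -46 -5 0 0 0;1 -36 -46 -5 0 0 0;1 -36 -46 0 0 0 0;1 -36 -46 0 0 0 0;1 0 0 0 0 0 0;1 0 0 0 0 0 0'
cat > h.py <<'E'
from workcell import env, grab_frame, camera_model, models
import cv2,numpy as np
from scipy.spatial.transform import Rotation as Ro
def wristcam(s):
    m=camera_model("wrist"); M=np.array(m["mount"]); T=np.eye(4)
    T[:3,:3]=Ro.from_euler("xyz",s["ee_rot"],degrees=True).as_matrix(); T[:3,3]=s["ee_pos"]
    return T@M,np.array(m["K"]),m["k1"]
def px2w(uv,z,cam):
    T,K,k1=cam; d=np.linalg.solve(K,[uv[0],uv[1],1])[:2]; u=d.copy()
    for _ in range(20): u=d/(1+k1*(u@u))
    r=T[:3,:3]@np.array([*u,1]); return T[:3,3]+r*(z-T[2,3])/r[2]
def w2px(X,cam):
    T,K,k1=cam; p=T[:3,:3].T@(np.array(X)-T[:3,3]); u=p[:2]/p[2]; u=u*(1+k1*(u@u)); return (K@[*u,1])[:2]
E
python3 - <<'E'
from h import *
s=env.state(); im=grab_frame("wrist"); cv2.imwrite("pics/w1.png",im)
print(s["time_s"],s["ee_pos"],s["ee_rot"]); print(np.round(camera_model("wrist")["mount"],2))
for n in ["wide_reader","wide_reader_tab","wide_reader_lid","slim_reader_tab"]:
    print(n,[(np.round(d["point"]).tolist(),round(d["p"],2)) for d in models.search_frame(n,"wrist")][:3])
E
```

```text
time_s: 1.88
ee_pos: [313.1, 170.6, 281.5]
ee_rot: [179.9, 0.1, 163.8]
force: [0.4, 0.2, 0.4]
gripper_width: 24.0
gripper_force: 0.0
time_s: 2.88
ee_pos: [442.5, -152.8, 300.7]
ee_rot: [180.0, -0.1, 163.7]
force: [-0.7, -0.4, 0.7]
gripper_width: 0.6
gripper_force: 0.0
2.875 [ 442.45260796 -152.75388085  300.70085102] [ 1.79960723e+02 -6.08479283e-02  1.63709274e+02]
[[   0.     -0.96   -0.29   82.98]
 [   1.     -0.      0.      0.41]
 [  -0.     -0.29    0.96 -160.71]
 [   0.      0.      0.      1.  ]]
wide_reader [([510.0, -208.0, 55.0], 0.66), ([491.0, -192.0, 38.0], 0.58)]
wide_reader_tab [([492.0, -190.0, 35.0], 0.79)]
wide_reader_lid [([525.0, -232.0, 62.0], 0.67), ([489.0, -191.0, 37.0], 0.37)]
slim_reader_tab [([461.0, 128.0, 40.0], 0.71)]
```

View pics/w1.png

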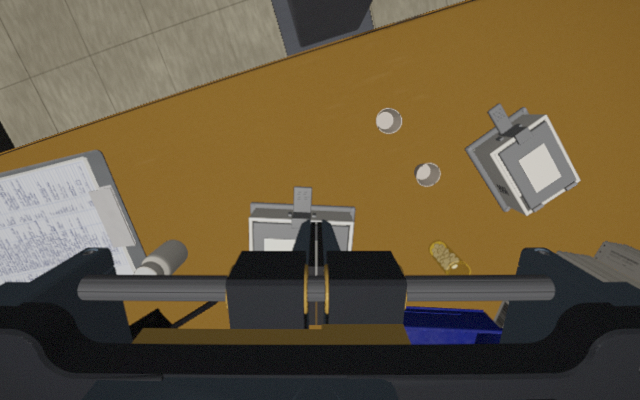

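The wide reader's tab runs from (303,187) to the hook at about (303,215). The front of its foot plate runs from (250,204) to (355,206), nearly square with the tool.

Run:
```python
from h import *
s=env.state(); cam=wristcam(s)
a=px2w((250,205),8,cam);b=px2w((355,207),8,cam)
print(a,b,np.linalg.norm(a-b),np.degrees(np.arctan2(*(a-b)[[1,0]])))
print("tab end",px2w((303,187),36,cam))
im=cv2.imread("pics/w1.png")[170:270,230:380]; cv2.imwrite("pics/w1c.png",cv2.resize(im,None,fx=5,fy=5,interpolation=cv2.INTER_CUBIC))
```

```text
[ 474.57255998 -274.33883545    8.        ] [ 526.64639403 -107.32578547    8.        ] 174.9429708735394 -107.31721750116309
tab end [ 463.00004103 -177.40042529   36.        ]
```

View pics/w1c.png

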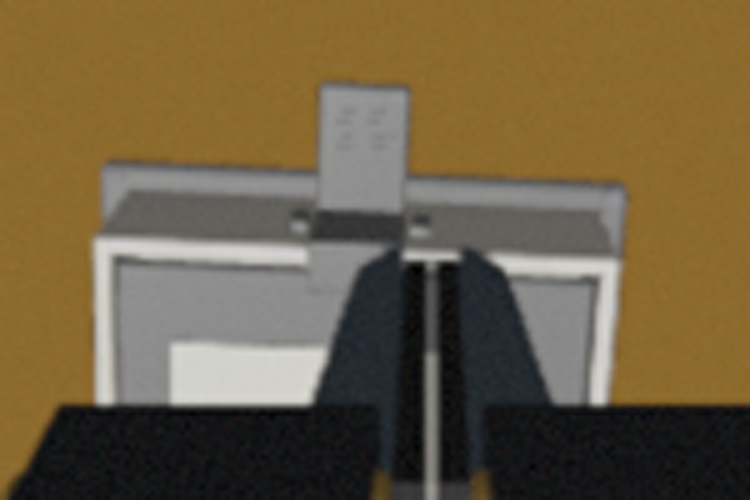

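```bash
python3 -m crank '1 -36 -18 0 0 0 2.1;1 0 0 50 0 0 0;1 0 0 50 0 0 0;1 0 0 50 0 0 0;1 0 0 50 0 0 0;1 0 0 28 0 0 0;1 0 0 0 0 0 0;1 0 0 0 0 0 0'
python3 - <<'E'
from h import *
s=env.state(); im=grab_frame("wrist"); cam=wristcam(s)
print(s["time_s"],s["ee_pos"],s["ee_rot"],s["force"])
O=np.array([564,-211,0.]);y=np.radians(-18.4);f=np.array([np.cos(y),np.sin(y),0]);l=np.array([-f[1],f[0],0])
for a,w,z in [(-106,14,36.5),(-106,-14,36.5),(-68,88,8),(-68,-88,8)]:
    p=w2px(O+a*f+w*l+[0,0,z],cam); cv2.circle(im,(int(round(p[0])),int(round(p[1]))),3,(0,0,255),1); print(p)
cv2.imwrite("pics/w2.png",im)
E
```

```text
time_s: 4.12
ee_pos: [473.5, -180.5, 74.3]
ee_rot: [-180.0, 0.1, 161.7]
force: [-0.2, 0.1, 0.3]
gripper_width: 0.8
gripper_force: 0.0
4.125 [ 473.45320454 -180.48373109   74.26213334] [-1.79995960e+02  1.45878646e-01  1.61679881e+02] [-0.16810744  0.05445718  0.34413063]
[333.53371227 215.30015329]
[295.44726186 215.25370441]
[415.54938513 245.02376163]
[213.56014215 244.80252963]
```

View pics/w2.png

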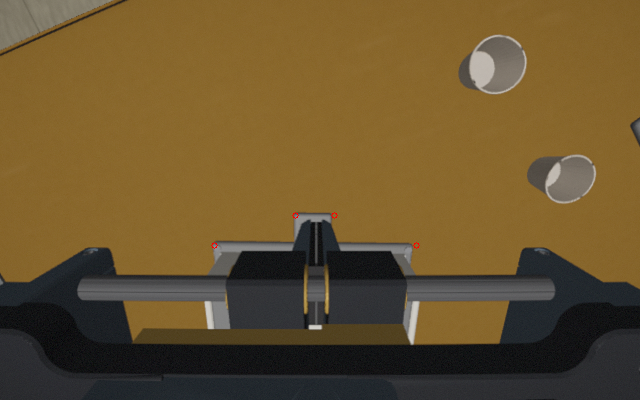

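The predicted points fall on the tab's outer end, (295–334, 215), and on the foot-plate corners, so the pose is good. Next I press.

```bash
python3 -m crank '1 1 0 24 0 0 0;1 0 0 2 0 0 0;1 0 0 0 0 0 0' && python3 -m crank '1 0 0 2 0 0 0;1 0 0 2 0 0 0;1 0 0 0 0 0 0'
```

```text
time_s: 4.55
ee_pos: [472.1, -180.3, 48.0]
ee_rot: [-180.0, 0.1, 161.6]
force: [0.8, -0.2, -0.2]
gripper_width: 0.4
gripper_force: 0.0
time_s: 4.92
ee_pos: [471.7, -180.3, 43.7]
ee_rot: [180.0, 0.1, 161.6]
force: [-2.7, 0.6, 5.6]
gripper_width: 0.4
gripper_force: 3.1
```

```bash
python3 -m crank '1 0 0 1.5 0 0 0;1 0 0 0 0 0 0;1 0 0 0 0 0 0;1 0 0 0 0 0 0'
python3 - <<'E'
from h import *
im=grab_frame("side"); 
cv2.imwrite("pics/s3.png",cv2.resize(im[150:250,260:400],None,fx=5,fy=5,interpolation=cv2.INTER_CUBIC))
E
```

```text
time_s: 5.42
ee_pos: [471.6, -180.2, 42.4]
ee_rot: [180.0, 0.0, 161.6]
force: [-2.5, 0.8, 8.1]
gripper_width: 0.3
gripper_force: 3.8
```

View pics/s3.png

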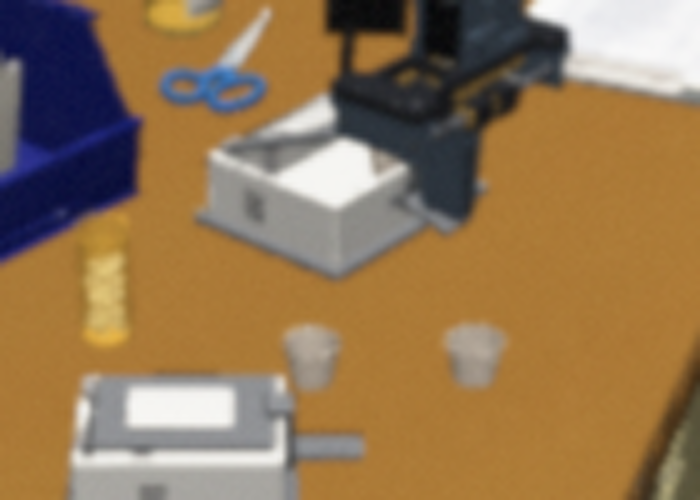

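The picture shows the wide lid sprung up and the slim reader still shut. Now I back off and tilt the tool forward.

```bash
python3 -m crank '1 0 0 -8 0 0 0;1 15 0 -25 0 0 0;1 0 0 -25 0 0 0;1 0 0 0 0 -10.7 0;1 0 0 0 0 -10.7 0;1 0 0 0 0 -10.7 0;1 0 0 0 0 -10.7 0;1 0 0 0 0 0 0;1 0 0 0 0 0 0'
cat > ab.py <<'E'
from h import *
s=env.state(); O=np.array([564,-211,0.]);y=np.radians(-18.4);f=np.array([np.cos(y),np.sin(y),0]);l=np.array([-f[1],f[0],0])
p=s["ee_pos"]-O;R=Ro.from_euler("xyz",s["ee_rot"],degrees=True).as_matrix()
print("a,l,z",np.round([p@f,p@l,p[2]],1),"zdir",np.round([R[:,2]@f,R[:,2]@l,R[2,2]],3))
E
python3 ab.py
```

```text
time_s: 6.6
ee_pos: [473.5, -155.4, 111.9]
ee_rot: [177.2, 32.0, 161.9]
force: [0.7, 0.3, 0.3]
gripper_width: 0.5
gripper_force: 0.0
a,l,z [-103.5   24.2  111.9] zdir [ 0.529  0.052 -0.847]
```

```bash
python3 -m crank '1 0 0 0 0 0 0' ; python3 -c "
from h import *
s=env.state();print(s['qpos'].round(1),s['qvel'].round(1))"; python3 ab.py
```

```text
time_s: 6.72
ee_pos: [473.5, -155.4, 111.6]
ee_rot: [177.2, 32.0, 161.8]
force: [-0.6, -0.5, -0.1]
gripper_width: 0.6
gripper_force: 0.0
[ -23.     8.1  132.8   36.2    9.1 -130. ] [-0.  -0.   0.3  0.9 -0.2 -0.6]
a,l,z [-103.4   24.2  111.6] zdir [ 0.529  0.052 -0.847]
```

```bash
python3 -m crank '1 0 5 0 1.5 4 0;1 0 5 0 1.5 4 0;1 0 0 0 0 0 0;1 0 0 0 0 0 0' ; python3 -c "
from h import *
s=env.state();print(s['qpos'].round(1),s['qvel'].round(1))"; python3 ab.py
```

```text
time_s: 7.22
ee_pos: [475.8, -143.5, 110.8]
ee_rot: [178.6, 26.1, 162.2]
force: [-0.3, 0.1, -1.2]
gripper_width: 0.7
gripper_force: 0.0
[-19.5   8.7 128.6   7.6  16.8 -98.8] [-0.2 -0.2  0.7 -0.3  0.2  0.8]
a,l,z [-105.    36.2  110.8] zdir [ 0.44   0.029 -0.897]
```

```bash
python3 -m crank '1 -2 0 15 0 0 0;1 -2 0 15 0 0 0;1 -6 0 3.5 0 0 0;1 -6 0 3.5 0 0 0;1 -6 0 3.5 0 0 0;1 -6 0 3.5 0 0 0;1 0 0 0 0 0 0;1 0 0 0 0 0 0' ; python3 -c "
from h import *
s=env.state();print(s['qpos'].round(1))
im=grab_frame('side'); 
cv2.imwrite('pics/s4.png',cv2.resize(im[130:230,270:410],None,fx=5,fy=5,interpolation=cv2.INTER_CUBIC))"; python3 ab.py
```

```text
time_s: 8.22
ee_pos: [518.7, -156.3, 84.1]
ee_rot: [178.6, 26.2, 162.2]
force: [-0.6, -0.5, -1.0]
gripper_width: 0.7
gripper_force: 0.1
[-19.2  14.8 125.5   8.4  13.7 -99.4]
a,l,z [-60.3  37.6  84.1] zdir [ 0.441  0.029 -0.897]
```

View pics/s4.png

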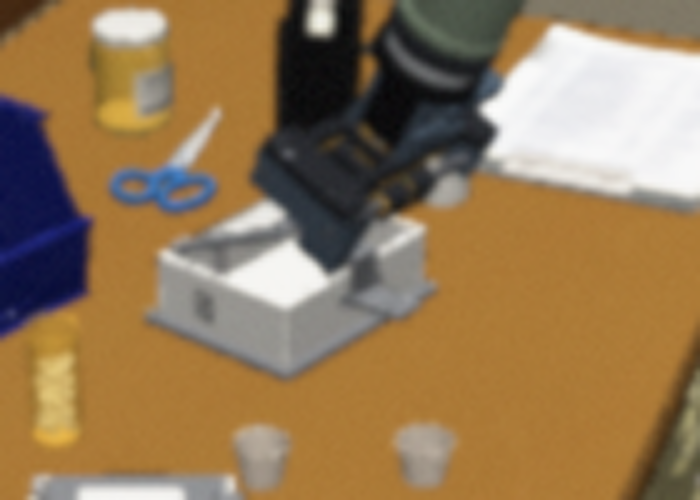

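The fingertip is under the raised lid edge, left of the hook. Next I sweep the lid up and back.

```bash
python3 -m crank '1 -6.6 0 -4.2 0 0 0;1 -6.6 0 -4.2 0 0 0;1 -6.6 0 -4.2 0 0 0;1 -6.6 0 -4.2 0 0 0;1 -7.5 0 -2 0 0 0;1 -7.5 0 -2 0 0 0;1 -7.5 0 -2 0 0 0;1 -7.5 0 -2 0 0 0'; python3 -c "
from h import *
s=env.state();print(s['qpos'].round(1))
im=grab_frame('side'); 
cv2.imwrite('pics/s5.png',cv2.resize(im[120:220,270:410],None,fx=5,fy=5,interpolation=cv2.INTER_CUBIC))"; python3 ab.py
```

```text
time_s: 9.28
ee_pos: [556.8, -169.2, 131.5]
ee_rot: [178.6, 26.2, 162.1]
force: [-0.0, 0.1, 0.0]
gripper_width: 0.7
gripper_force: 0.2
[-19.1  13.7 117.3   5.1  23.  -95.8]
a,l,z [-18.6  37.3 132.5] zdir [ 0.443  0.029 -0.896]
```

View pics/s5.png

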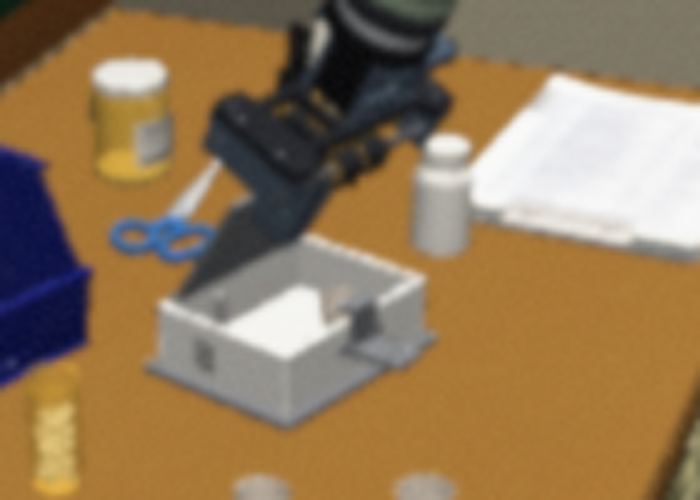

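The lid is following the finger at about 60°, and the cup is visible inside. I keep going.

```bash
python3 -m crank '1 -7 0 0 0 0 0;1 -7 0 0 0 0 0;1 -7 0 0 0 0 0;1 -7 0 0 0 0 0;1 -5.6 0 1.6 0 0 0;1 -5.6 0 1.6 0 0 0;1 -5.6 0 1.6 0 0 0;1 -5.6 0 1.6 0 0 0' && python3 -m crank '1 -4.6 0 2.6 0 0 0;1 -4.6 0 2.6 0 0 0;1 -4.6 0 2.6 0 0 0;1 -3.6 0 2.6 0 0 0;1 -3.6 0 2.6 0 0 0;1 0 0 0 0 0 0;1 0 0 0 0 0 0;1 0 0 0 0 0 0'; python3 ab.py; python3 -c "
from h import *
im=grab_frame('side'); 
cv2.imwrite('pics/s6.png',cv2.resize(im[120:220,270:410],None,fx=5,fy=5,interpolation=cv2.INTER_CUBIC))"
```

```text
time_s: 10.32
ee_pos: [602.4, -183.7, 147.6]
ee_rot: [178.6, 26.2, 162.1]
force: [-0.8, -0.7, 0.7]
gripper_width: 0.6
gripper_force: 0.1
time_s: 11.32
ee_pos: [625.6, -190.8, 145.4]
ee_rot: [178.6, 26.2, 162.2]
force: [0.2, 0.1, 0.3]
gripper_width: 0.3
gripper_force: 0.0
a,l,z [ 52.1  38.6 145.4] zdir [ 0.441  0.029 -0.897]
```

View pics/s6.png

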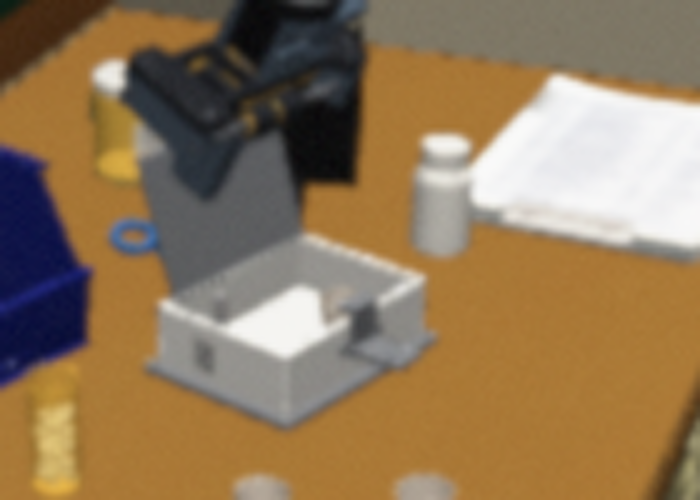

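The lid leans past upright. I retreat and let it settle.

```bash
python3 -m crank '1 12 0 -8 0 0 0;1 25 0 -18 0 0 0;1 35 0 -30 0 0 0;1 40 0 -40 0 0 0;1 40 0 -40 0 0 0;1 0 0 0 0 0 0;1 0 0 0 0 0 0;1 0 0 0 0 0 0;1 0 0 0 0 0 0;1 0 0 0 0 0 0' && python3 -m crank '1 0 0 0 0 0 0;1 0 0 0 0 0 0;1 0 0 0 0 0 0;1 0 0 0 0 0 0;1 0 0 0 0 0 0;1 0 0 0 0 0 0;1 0 0 0 0 0 0;1 0 0 0 0 0 0;1 0 0 0 0 0 0;1 0 0 0 0 0 0';python3 -m crank '1 0 0 0 0 0 0;1 0 0 0 0 0 0;1 0 0 0 0 0 0;1 0 0 0 0 0 0;1 0 0 0 0 0 0;1 0 0 0 0 0 0;1 0 0 0 0 0 0;1 0 0 0 0 0 0;1 0 0 0 0 0 0;1 0 0 0 0 0 0'; python3 -c "
from h import *
im=grab_frame('side'); m=camera_model('side')
T=np.eye(4);T[:3,:3]=m['R'].T;T[:3,3]=-m['R'].T@m['t'];cam=(T,np.array(m['K']),m['k1'])
big=cv2.resize(im[120:260,250:400],None,fx=4,fy=4,interpolation=cv2.INTER_CUBIC)
O=np.array([564,-211,0.]);y=np.radians(-18.4);f=np.array([np.cos(y),np.sin(y),0]);l=np.array([-f[1],f[0],0])
for th,c in ((1.65,(0,255,255)),(1.9,(0,0,255))):
  for w in (72,-72):
    p=w2px(O+(50-105*np.cos(th))*f+w*l+[0,0,58+105*np.sin(th)],cam); q=(p-[250,120])*4; cv2.circle(big,(int(q[0]),int(q[1])),4,c,1)
cv2.imwrite('pics/s7.png',big)
for c in ('side',): print([(np.round(d['point']).tolist(),round(d['p'],2)) for d in models.search_frame('wide_reader_lid',c)][:2])"
```

```text
time_s: 12.62
ee_pos: [438.0, -133.9, 199.7]
ee_rot: [178.6, 26.1, 162.2]
force: [0.8, 0.2, 0.5]
gripper_width: 0.4
gripper_force: 0.0
time_s: 13.88
ee_pos: [437.7, -133.9, 200.3]
ee_rot: [178.6, 26.2, 162.1]
force: [-0.1, -0.2, 0.2]
gripper_width: 0.4
gripper_force: 0.0
time_s: 15.12
ee_pos: [437.7, -133.9, 200.3]
ee_rot: [178.6, 26.2, 162.1]
force: [0.8, 1.4, -0.8]
gripper_width: 0.5
gripper_force: 0.0
[([624.0, -229.0, 112.0], 0.94), ([599.0, -210.0, 46.0], 0.45)]
```

View pics/s7.png

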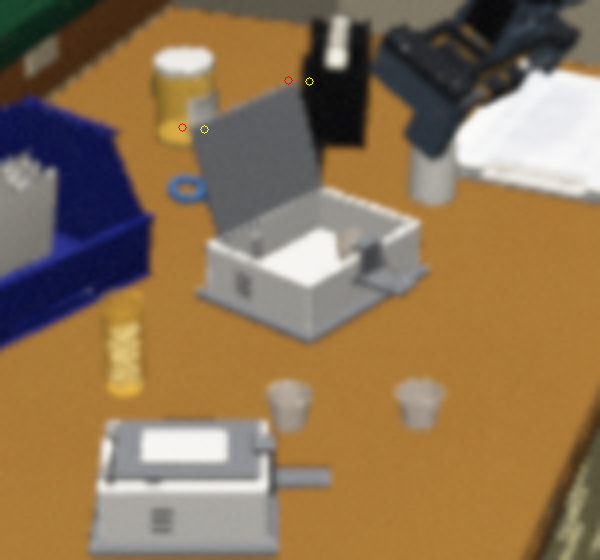

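The lid leans back, with its corners at about (195,135) and (302,88), between the 1.65 and 1.9 rad marks. I wait and check whether it is still moving.

```bash
python3 -c "
from h import *
cv2.imwrite('pics/a.png',grab_frame('side'))"; for i in 1 2 3; do python3 -m crank '1 0 0 0 0 0 0;1 0 0 0 0 0 0;1 0 0 0 0 0 0;1 0 0 0 0 0 0;1 0 0 0 0 0 0;1 0 0 0 0 0 0;1 0 0 0 0 0 0;1 0 0 0 0 0 0;1 0 0 0 0 0 0;1 0 0 0 0 0 0' | head -1; done; python3 -c "
from h import *
im=grab_frame('side'); a=cv2.imread('pics/a.png')
d=cv2.absdiff(cv2.GaussianBlur(a,(3,3),0),cv2.GaussianBlur(im,(3,3),0)).max(2)[120:260,250:400]
print(d.max(),(d>25).sum(),np.argwhere(d>25)[:5])
big=cv2.resize(im[130:200,270:370],None,fx=7,fy=7,interpolation=cv2.INTER_CUBIC); cv2.imwrite('pics/s8.png',big)
print([(np.round(d['point']).tolist(),round(d['p'],2)) for d in models.search_frame('wide_reader_lid','side')][:2])"
```

```text
time_s: 16.52
time_s: 17.77
time_s: 19.02
3 0 []
[([625.0, -228.0, 113.0], 0.9), ([523.0, 167.0, 65.0], 0.72)]
```

View pics/s8.png

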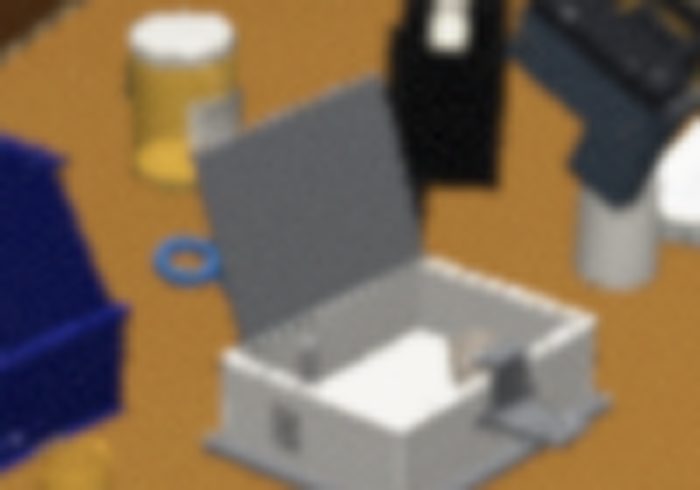

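```bash
python3 -c "
from workcell import env
print(env.job_done())"
```

```text
the job is handed in; nothing more can be done
None
```

I opened the wide reader and handed the job in: the tab was pressed, the lid sprang up, and I pushed it back to about 1.8 rad (stop at 1.9), where it stayed still for 4 s with the arm clear; the slim reader is still shut, and I saw nothing else disturbed.

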